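# Walk the last caramel bar across to close the frame

## Robot

A 6-joint arm with a two-finger parallel gripper is mounted at the origin on a cart in front of the work surface, level with it; the furniture and walls round the work are solid. World frame = base frame: x ahead of the robot, y to its left, z up, the work surface at z = 0. Lengths are in mm, angles in rad, forces in N, time in s.
With the tool pointing down it reaches from about 350 to 875 mm from the base axis. Payload 4.2 kg.
Tool frame: the origin (TCP) lies midway between the tips of the shut fingers; the grasp point (between the pads) lies 19 mm behind it; z points along the fingers, y is the line along which they close (so a half turn about z gives the same grasp; the last joint's range is limited). The gripper opens to 85 mm and grips with 20 to 120 N. Pads are 22 mm wide; open, the fingers measure 114 mm over their backs; the gripper's body (76 mm by 85 mm) begins 54 mm behind the grasp point. The pads swing forward as they close: fully open they stand 13 mm farther back than shut.
Start: joints at [1.605, 0.385, 0.008, 0, -1.194, -0.259], TCP at [139.288, 609.26, 231.312] pointing down, gripper open.
Joint ranges: [-3.14, 3.14], [-1.21, 2.06], [-1.07, 1.41], [-3.16, 2.05], [-2.99, -0.16], [-3.1, 3.1]. Speed limits (rad/s): [2.79, 2.79, 3.14, 3.14, 3.14, 3.14].

## Interface

Orientations are given as a unit quaternion [x, y, z, w].
In Python, from bench import read_state, get_image, job_done gives the robot as it stands.
- The arm moves only by the shell command python3 -m jog 'ROWS'. ROWS is JSON, a list of rows, each a list of 3 entries, a list of its own where there are three numbers: the shift along the world's x, y, z scaled (see below), then the turn, a rotation vector about the world's x, y, z scaled (see below), then the gripper's target within -1 to 1 (shut at 1, half-way at 0, fully open at -1). In form: [[[x, y, z], [wx, wy, wz], claw], ...]. A call has 1 to 20 rows; each row is the pose to reach, as a shift and turn from the pose commanded when the call began; what a row does not reach only later rows make up. The controller multiplies each number of a shift by 10 cm and each number of a turn by 120 degrees. A row lasts 1/10 s, in which the tool goes at most 50 mm and 8.59 degrees, less where a joint would pass 70% of its speed; a pose out of reach is approached as far as the arm can. A call with a number of a shift or a turn outside -1 to 1 is refused whole. A call with a gripper value outside its range is refused whole. The fingers move at their own pace and stop on an object; the grip force is fixed at half the most. Time passes only in rows, so rows that repeat a pose let the fingers close. It gives the time, the measured TCP pose, the force, the opening and the grip force at its end, in the units of the state.
- read_state(): the state, without advancing time (a new reading comes with each control period).
- get_image(name): name is "scene" or "side" or "wrist"; returns a dict with "frame" (420x560x3 uint8, red, green, blue), "range_z" (420x560 float32, mm along the optical axis (not along the pixel's ray), 0 where there is no reading), "fx", "fy", "cx", "cy" (pixels), "R" (3x3) and "t" (3): a world point X has camera coordinates R X + t. Camera axes: x right, y down, z forward; pixel columns grow to the right and rows downward; lengths in mm; the calibration is good to about 2 mm. The wrist camera is an equidistant fisheye: a pixel r from the principal point sees the ray r / f radians off the axis. A picture is of the moment at which its call begins.
- job_done(): hands the job in; it is judged then, once.
The state is a dict: "clock": time; "joints": joint angles; "joint_vel": joint speeds; "joint_efforts": joint torques, N m; "position": TCP position; "ee_rot": TCP orientation; "contact_force": force on the tool from outside, world axes, zero at the start; "wrist_torque": the same for the moment, N m; "gripper_width": finger opening in mm; "grasp_force": force on a finger pad.
Only numpy, scipy, OpenCV 4.12 (cv2) and the standard library are available. Lean on these libraries where they do the work, as an engineer would, in place of code of your own. Each camera call takes 0.05 s, during which the arm holds its last target. There are 200 camera calls.

## Task

The caramel frame on the orange mat still lacks its fourth side: walk the loose, heavy steel bar over to it end over end, with at least one end of the bar always down on the worktop. First swing round the end that lies farther from the middle of the frame's opening, pivoting on the other end, which stays where it stands, raised enough to clear the frame if it passes over it, and set it down on the opposite side of the opening, just past the arm there and level with the ends of the arms; then, keeping that end there, swing the other end in so that the bar lies flat and snug against both arm ends and closes the whole opening. Do not disturb the tin and the mandarin.

Things in the scene. Friction and masses are not known exactly. Their poses are not given: they have to be found in the camera images.
- bar_mid (a point): Middle of the loose steel bar (0.36 to 0.6 kg), half-way up it (z = 6 mm when flat): 24 mm wide, 12 mm high, 184 mm long, half-round ends. Its y runs along the bar from knob_a to knob_b, z up. Slid flat, both ends shift; raise one to pivot on the other, by some 30 mm to pass over the frame. A firm straight lift by one knob raises the whole bar: tilt the gripper with it (0.18 rad for 30 mm).
- knob_a (a point): Black round upright knob on the end of the bar that starts farther from the frame, 18 mm in diameter, from the bar's top (12 mm) up to 58 mm; this point is on its axis at the height to grip, 42 mm above the bar's underside, The half-round end has radius 12 mm about this axis. Axes as bar_mid.
- knob_b (a point): The same knob on the other end of the bar, 160 mm from knob_a, 42 mm above the bar's underside; axes as bar_mid.
- frame_mouth (a point): Middle of the open side of the fixed U-shaped aluminium frame (12 mm high), at worktop level, on the line of its two arms' end faces. x points into the frame, y along the open side, z up. Arms 20 mm wide, 105 mm long, middles at y = +-55 mm. Bar snug: knobs' axes at x = -12 mm, y about +-80 mm (up to 40 mm off-centre still closes).
- tin_mid (a point): Middle of an upright red tin, 57 mm in diameter, 72 mm high, loose; a bystander to leave alone.
- mandarin_mid (a point): Middle of an orange mandarin, 58 mm in diameter, 53 mm high, loose; a bystander to leave alone.

How it is judged:
By the outcome, as a careful person would: the job done as asked, in the order asked, and still so for the second after the job is handed in, with the robot touching nothing.
It also fails if it takes over 58 s, if anything falls off the work surface, if the arm or the gripper's body presses on something with over 40 N, if the wrist force passes 120 N, or if a joint passes its speed limit or range.

## Working session

There is one attempt and no reset: what is moved stays moved. The work goes in short steps, Python scripts to look and compute and a shell command to move; the robot and the scene stay as the last step left them, time stands still between calls to the robot, and variables do not carry over. Pictures are saved under pics/ and viewed, at most 12 in all, crops included, and the job is handed in when it is done.

```bash
mkdir -p pics
cat > h.py <<'E'
import numpy as np, cv2
from bench import read_state, get_image, job_done
def save(n,f):
    im=get_image(n); cv2.imwrite(f'pics/{f}.png',im['frame'][:,:,::-1]); np.save(f'pics/{f}.npy',im,allow_pickle=True); return im
def load(f): return np.load(f'pics/{f}.npy',allow_pickle=True).item()
def ray(im,u,v,fish=False):
    x=(u-im['cx'])/im['fx'];y=(v-im['cy'])/im['fy']
    if fish:
        r=np.hypot(x,y);s=np.sin(r)/max(r,1e-9);d=np.array([x*s,y*s,np.cos(r)])
    else: d=np.array([x,y,1.])
    R=np.array(im['R']);return -R.T@np.array(im['t']),R.T@d
def onz(im,u,v,z,fish=False):
    c,d=ray(im,u,v,fish);return c+d*(z-c[2])/d[2]
def cloud(im):
    Z=im['range_z'];v,u=np.mgrid[:Z.shape[0],:Z.shape[1]]
    P=np.stack([(u-im['cx'])/im['fx']*Z,(v-im['cy'])/im['fy']*Z,Z],-1)
    return (P-np.array(im['t']))@np.array(im['R'])
E
python3 - <<'E'
from h import *
a=save('scene','s0');b=save('side','d0');c=save('wrist','w0')
cv2.imwrite('pics/sd.png',cv2.resize(np.hstack([a['frame'],b['frame']])[:,:,::-1],(800,300)))
print(read_state())
for i in(a,b,c):print(ray(i,280,210))
E
```

```text
{'clock': 0.15, 'joints': array([ 1.60459951e+00,  3.85384751e-01,  6.95360521e-03, -3.58113605e-04,
       -1.19400299e+00, -2.58584451e-01]), 'joint_vel': array([-4.74643559e-04,  1.85607807e-04,  5.70662688e-03,  2.14429457e-03,
        5.26505503e-05,  1.19670132e-03]), 'joint_efforts': array([-6.73966242e-04, -3.92679226e+01,  1.88582736e+01,  4.18858096e+00,
       -3.41485327e-03, -9.47398320e-07]), 'position': array([139.20309116, 608.85421223, 230.47448322]), 'ee_rot': array([ 9.93683065e-01, -1.12219734e-01, -4.53734647e-05,  8.34415884e-04]), 'contact_force': array([ 0.86029897, -0.12088408, -0.16724343]), 'wrist_torque': array([0.0348874 , 0.01169676, 0.01239219]), 'grasp_force': 0.0, 'gripper_width': 85.82279126243817}
(array([-13.37487009, -85.25400039, 685.58864856]), array([ 0.50634539,  0.50945368, -0.69576898]))
(array([ 302.07217093, -492.24131213,  414.14173903]), array([ 0.14658113,  0.9159594 , -0.37416157]))
(array([218.18600968, 591.83073118, 373.08128088]), array([-0.31423753,  0.07129459, -0.94669325]))
```

View pics/s0.png

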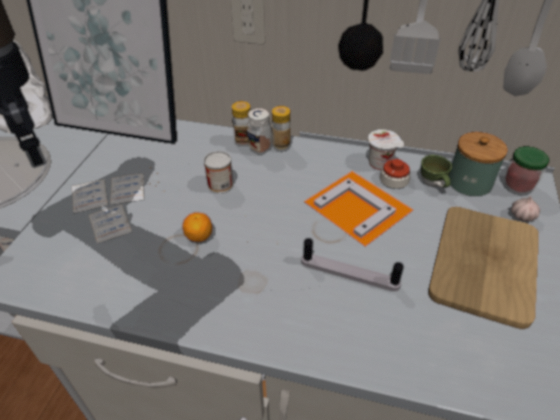

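View pics/d0.png

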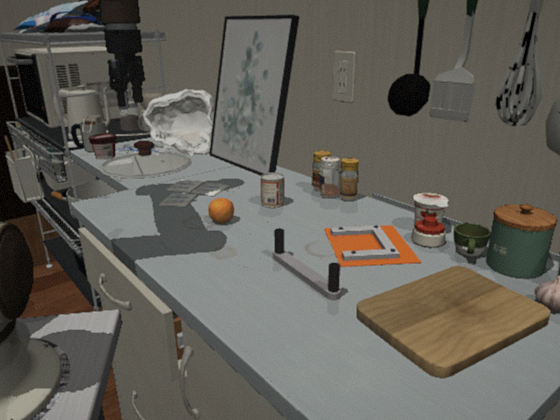

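The scene view shows the bar with knobs at about (308,250) and (397,273), and the U frame on the mat with arm ends near (322,203) and (360,230), opening toward the lower left. The tin is at (219,172) and the mandarin at (197,227).

Run:
```python
from h import *
a=load('s0');b=load('d0')
crop=a['frame'][165:295,285:415,::-1];crop2=b['frame'][215:305,260:430,::-1]
cv2.imwrite('pics/c0.png',np.hstack([cv2.resize(crop,(420,420),interpolation=3),cv2.resize(crop2,(380,201),interpolation=3)]) if 0 else cv2.resize(crop,(585,585),interpolation=3))
for n,im in(('s',a),('d',b)):
    f=im['frame'];P=cloud(im);hsv=cv2.cvtColor(f,cv2.COLOR_RGB2HSV)
    ok=(im['range_z']>0)&(P[...,0]>250)&(P[...,1]<450)&(P[...,1]>-350)
    for nm,m in(('knob',(hsv[...,2]<60)&(P[...,2]>5)&(P[...,2]<75)&(P[...,0]<900)),('orange',(hsv[...,0]<15)&(hsv[...,1]>200)&(hsv[...,2]>130)&(P[...,2]<70)),('frame/bar',(P[...,2]>7)&(P[...,2]<17)&(hsv[...,1]<70))):
        m=(m&ok).astype(np.uint8)
        N,l,s,c=cv2.connectedComponentsWithStats(m)
        for i in range(1,N):
            if s[i,4]>25:
                Q=P[l==i];print(n,nm,s[i],c[i].round(1),np.median(Q,0).round(0),Q.min(0).round(0),Q.max(0).round(0))
```

```text
s knob [447 154  15  32 216] [454.5 169.2] [795. 207.  46.] [774. 192.   8.] [811. 222.  75.]
s knob [432 158  19  13 138] [442.  163.7] [808. 241.  34.] [797. 220.  19.] [814. 263.  48.]
s knob [421 167  22  14 143] [429.  175.2] [754. 240.  35.] [748. 214.  18.] [767. 264.  45.]
s knob [304 239   8  21 153] [307.6 249.1] [417. 280.  44.] [413. 274.  14.] [429. 289.  59.]
s knob [391 263  12  22 181] [396.2 273.4] [481. 135.  43.] [477. 129.  15.] [493. 146.  61.]
s orange [340 192  36  20  47] [357.7 199.5] [624. 324.   0.] [602. 274.  -3.] [630. 355.   3.]
s orange [310 198  29  14  47] [322.4 205.3] [546. 357.   0.] [538. 351.  -2.] [598. 384.   3.]
s orange [351 213  45  27  81] [371.8 228.4] [568. 245.   0.] [532. 239.  -3.] [644. 276.   3.]
s frame/bar [355 137  15   7  61] [362.  139.9] [784. 437.  10.] [772. 420.   7.] [793. 450.  17.]
s frame/bar [402 143  54  13 264] [429.1 149.2] [862. 302.  11.] [824. 251.   7.] [892. 354.  17.]
s frame/bar [369 159  14   9  45] [375.4 164.3] [729. 357.  12.] [725. 342.   8.] [735. 379.  17.]
s frame/bar [504 158   7   5  27] [506.4 160.
[... 1906 characters left out ...]
.  16.]
d frame/bar [411 233  34  13 174] [427.  240.8] [713. 279.  12.] [696. 267.   7.] [754. 319.  17.]
d frame/bar [455 246  14   9  35] [460.6 250.5] [759. 232.  12.] [755. 209.   7.] [770. 251.  17.]
d frame/bar [548 249  11   8  64] [553.2 252.6] [922. 196.  12.] [916. 187.   7.] [930. 206.  17.]
d frame/bar [272 250  68  47 794] [305.4 272.7] [457. 201.  11.] [411. 125.   7.] [499. 289.  17.]
d frame/bar [470 251  13   5  31] [476.5 252.9] [784. 220.  12.] [773. 214.   7.] [797. 225.  17.]
d frame/bar [486 254  59  23 300] [513.1 269.3] [807. 144.  12.] [786. 132.   7.] [867. 204.  17.]
d frame/bar [535 298  25  13  72] [548.9 305.5] [794.  36.  14.] [785.  30.   7.] [807.  59.  17.]
```

View pics/c0.png

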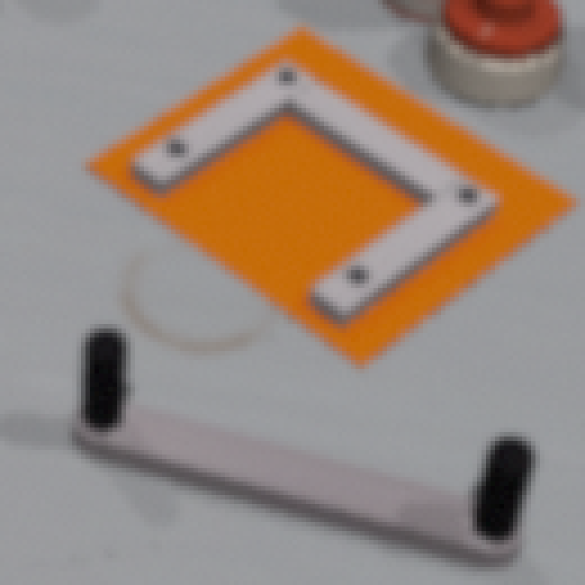

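Run:
```python
from h import *
for f in('s0','d0'):
    im=load(f);P=cloud(im);hsv=cv2.cvtColor(im['frame'],cv2.COLOR_RGB2HSV)
    for box in((520,235,670,390),(400,110,505,300)):
        m=((hsv[...,1]<70)&(P[...,2]>9)&(P[...,2]<15)&(P[...,0]>box[0])&(P[...,1]>box[1])&(P[...,0]<box[2])&(P[...,1]<box[3]))
        m=m.astype(np.uint8)
        vs,us=np.nonzero(m)
        Q=np.array([onz(im,u,v,12)[:2] for u,v in zip(us,vs)],np.float32)
        r=cv2.minAreaRect(Q);print(f,r,cv2.boxPoints(r).round(0).tolist())
    # black screws on frame
    m=((hsv[...,2]<110)&(P[...,2]>6)&(P[...,2]<17)&(P[...,0]>535)&(P[...,1]>240)&(P[...,0]<655)&(P[...,1]<380)).astype(np.uint8)
    N,l,s,c=cv2.connectedComponentsWithStats(m)
    for i in range(1,N): print(s[i,4],c[i].round(1),onz(im,*c[i],12).round(0))
    m=((P[...,2]>25)&(P[...,2]<80)&(hsv[...,1]>90)&(P[...,0]>250)&(P[...,0]<700)&(P[...,1]>350)&(P[...,1]<650)).astype(np.uint8)
    N,l,s,c=cv2.connectedComponentsWithStats(m)
    for i in range(1,N):
        if s[i,4]>20: print('by',s[i,4],c[i].round(1),P[l==i].mean(0).round(0))
```

```text
s0 ((592.9904174804688, 308.77044677734375), (131.35372924804688, 105.17359161376953), 86.64290618896484) [[537.0, 246.0], [642.0, 240.0], [649.0, 371.0], [544.0, 377.0]]
s0 ((453.6893615722656, 209.27011108398438), (27.0440673828125, 182.22621154785156), 23.779489517211914) [[405.0, 287.0], [478.0, 120.0], [503.0, 131.0], [429.0, 298.0]]
3 [348.7 181.7] [642. 363.  12.]
2 [348.5 188.5] [624. 350.  12.]
2 [353.5 191.5] [624. 336.  12.]
1 [357. 194.] [623. 326.  12.]
5 [323.8 197.6] [566. 369.  12.]
2 [367.5 200.5] [622. 298.  12.]
2 [370.5 202.5] [622. 290.  12.]
2 [317.5 204.5] [542. 364.  12.]
2 [373.  204.5] [621. 283.  12.]
1 [376. 206.] [621. 276.  12.]
5 [388.6 207.8] [635. 254.  12.]
1 [379. 208.] [621. 268.  12.]
7 [364.  225.7] [560. 259.  12.]
2 [356.5 232.5] [535. 258.  12.]
1 [359. 234.] [535. 252.  12.]
by 131 [240.9 132.8] [577. 634.  41.]
by 181 [281.9 136.5] [631. 553.  42.]
by 60 [263.3 141.2] [593. 576.  37.]
by 21 [251.7 142.1] [579. 600.  30.]
by 87 [213.9 171.7] [432. 556.  54.]
by 617 [196.9 225.3] [317. 469.  43.]
d0 ((593.4646606445312, 306.3562316894531), (136.45477294921875, 105.3064193725586), 86.88348388671875) [[537.0, 241.0], [642.0, 235.0], [650.0, 372.0], [545.0, 377.0]]
d0 ((454.4503479003906, 206.8475341796875), (27.91053581237793, 185.1582489013672), 24.025644302368164) [[404.0, 286.0], [479.0, 117.0], [505.0, 128.0], [430.0, 297.0]]
7 [340.3 227.6] [568. 373.  12.]
8 [375.5 226.5] [642. 366.  12.]
118 [359.8 234.3] [598. 334.  12.]
12 [392.5 250. ] [636. 256.  12.]
12 [353.2 251.9] [561. 261.  12.]
10 [343.1 256.4] [537. 247.  12.]
109 [373. 256.] [592. 239.  12.]
by 80 [316.2 176.6] [577. 630.  42.]
by 225 [348.4 184.6] [638. 551.  43.]
by 51 [272.  182.2] [449. 544.  63.]
by 26 [330.4 186.5] [601. 576.  32.]
by 356 [220.3 207.1] [323. 463.  40.]
```

```bash
for i in 1 2 3 4 5; do python3 -m jog '[[[0.17,-0.24,-0.05],[0,0,-0.022],-1],[[0.35,-0.47,-0.1],[0,0,-0.045],-1],[[0.52,-0.71,-0.15],[0,0,-0.067],-1],[[0.69,-0.95,-0.2],[0,0,-0.089],-1],[[0.69,-0.95,-0.2],[0,0,-0.089],-1]]' | tail -c 400; done
python3 - <<'E'
from h import *
w=save('wrist','w1');s=read_state();print(s['position'],s['ee_rot'],s['joints'])
E
```

```text
clock: 0.65
position: [209.4, 511.0, 210.5]
ee_rot: [0.979, -0.206, -0.0, 0.002]
contact_force: [-0.0, 0.4, -0.1]
gripper_width: 85.2
grasp_force: 0.0
clock: 1.15
position: [277.9, 416.7, 190.6]
ee_rot: [0.955, -0.296, -0.0, 0.001]
contact_force: [-0.1, 0.3, 0.0]
gripper_width: 85.5
grasp_force: 0.0
clock: 1.65
position: [346.8, 322.6, 170.7]
ee_rot: [0.924, -0.383, -0.0, 0.001]
contact_force: [-0.7, 0.5, -0.4]
gripper_width: 85.8
grasp_force: 0.0
clock: 2.15
position: [416.1, 228.3, 150.7]
ee_rot: [0.884, -0.468, -0.0, 0.001]
contact_force: [-0.4, -0.2, 0.1]
gripper_width: 85.3
grasp_force: 0.0
clock: 2.65
position: [485.6, 133.8, 130.8]
ee_rot: [0.837, -0.547, 0.0, 0.0]
contact_force: [-0.7, 0.7, -0.3]
gripper_width: 85.2
grasp_force: 0.0
[485.03574653 134.58516468 131.07457411] [ 8.37239953e-01 -5.46835679e-01  1.89389342e-05  3.78982412e-05] [ 5.93761291e-01  2.81706062e-01 -4.26810901e-01  8.47014704e-05
 -8.62334528e-01 -1.80180251e-01]
```

View pics/w1.png

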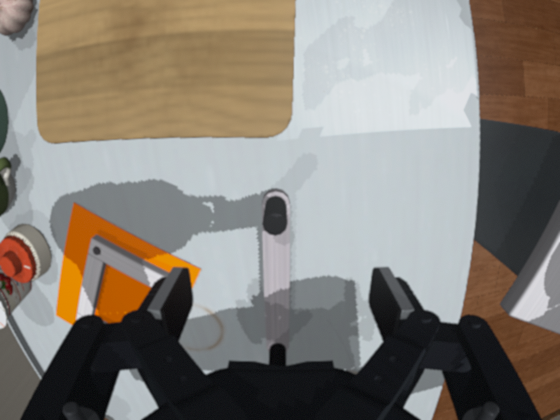

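The wrist view shows knob A as the dark blob at about (275,215) on the bar, which runs straight down the image to (277,350), aligned between the open fingers.

```bash
cat >> h.py <<'E'
def proj(im,X):
    p=np.array(im['R'])@np.array(X,float)+np.array(im['t']);r=np.hypot(p[0],p[1]);th=np.arctan2(r,p[2])
    return im['cx']+im['fx']*th*p[0]/r, im['cy']+im['fy']*th*p[1]/r
E
python3 - <<'E'
from h import *
w=load('w1')
print(ray(w,280,210,True)[0],proj(w,(486,135,12)),proj(w,(486,135,58)),proj(w,(421.6,281,58)))
f=w['frame'];g=f.max(2)
sub=(g<55).astype(np.uint8);N,l,s,c=cv2.connectedComponentsWithStats(sub)
for i in range(1,N):
    if s[i,4]>50:print(s[i],c[i])
# bar end arc and sides on plane z=12
for v in (190,240,255,270): print(v,[tuple(onz(w,u,v,12,True)[:2].round(0)) for u in (262,290)])
for u,v in((275,195),(275,236),(275,189)):print(onz(w,u,v,58,True).round(1),onz(w,u,v,12,True).round(1))
E
```

```text
[518.02687348  60.45376413 273.54856783] (np.float64(279.6622050608614), np.float64(201.18649915292224)) (np.float64(279.5506380018258), np.float64(220.44093585870877)) (np.float64(280.33374048216115), np.float64(376.68865714409014))
[ 494  126   66  149 5868] [530.44751193 193.16240627]
[  0 175   8  40 230] [  2.8826087  196.05217391]
[264 198  22  36 600] [274.52666667 215.78666667]
[   21   269   522   151 37212] [280.66873589 369.95729872]
190 [(np.float64(503.0), np.float64(132.0)), (np.float64(482.0), np.float64(123.0))]
240 [(np.float64(486.0), np.float64(174.0)), (np.float64(463.0), np.float64(164.0))]
255 [(np.float64(480.0), np.float64(188.0)), (np.float64(457.0), np.float64(178.0))]
270 [(np.float64(474.0), np.float64(202.0)), (np.float64(451.0), np.float64(192.0))]
[496.4 119.1  58. ] [491.7 131.6  12. ]
[484.2 147.3  58. ] [477.  165.9  12. ]
[498.1 115.1  58. ] [493.8 126.8  12. ]
```

```bash
python3 -m jog '[[[0.03,0.03,-0.2],[0,0,0],-1],[[0.03,0.03,-0.5],[0,0,0],-1],[[0.03,0.03,-0.8],[0,0,0],-1],[[0.03,0.03,-0.8],[0,0,0],-1]]' | head -3
python3 -m jog '[[[0,0,-0.14],[0,0,0],-1],[[0,0,-0.28],[0,0,0],-1],[[0,0,-0.28],[0,0,0],-1],[[0,0,-0.28],[0,0,0],0],[[0,0,-0.28],[0,0,0],1],[[0,0,-0.28],[0,0,0],1],[[0,0,-0.28],[0,0,0],1],[[0,0,-0.28],[0,0,0],1],[[0,0,-0.28],[0,0,0],1],[[0,0,-0.28],[0,0,0],1],[[0,0,-0.28],[0,0,0],1],[[0,0,-0.28],[0,0,0],1]]'
python3 - <<'E'
from h import *
a=save('scene','s1');w=save('wrist','w2');P=cloud(a);print(read_state()['position'],read_state()['wrist_torque'])
hsv=cv2.cvtColor(w['frame'],cv2.COLOR_RGB2HSV)
cv2.imwrite('pics/w2v.png',w['frame'][:,:,::-1])
E
```

```text
clock: 3.1
position: [484.7, 137.5, 48.4]
ee_rot: [0.838, -0.546, -0.002, 0.003]
clock: 4.3
position: [487.7, 137.5, 23.9]
ee_rot: [0.837, -0.547, 0.0, -0.0]
contact_force: [0.2, 0.5, 5.3]
gripper_width: 16.8
grasp_force: 58.4
[487.73571964 137.48473639  23.91325965] [ 0.03821986  0.34958538 -0.01860034]
```

View pics/w2.png

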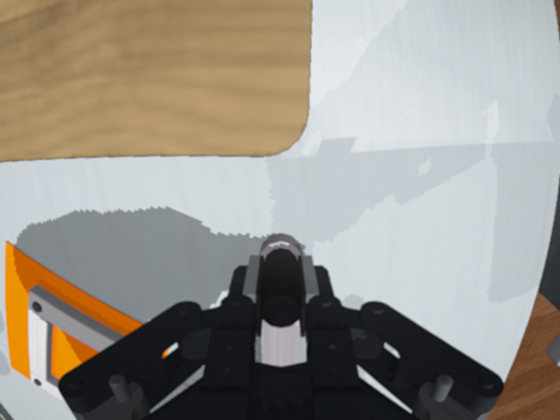

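The knob is held between the pads at (281,275), with the bar's rounded end just beyond at (281,235).

Run:
```python
from h import *
w=load('w2')
print('end',onz(w,280,236,12,True).round(1), onz(w,281,308,12,True).round(1), w['cx'],w['cy'],w['fx'])
# bar edges by scanline near v=335..355
for v in(340,350,355):
    r=w['frame'][v,240:330].astype(int);print(v,r.sum(1).tolist())
# frame screws in wrist picture
for u,v in((37,306),(38,383)):print(onz(w,u,v,12,True).round(0))
w=load('w1')
print('screw',onz(w,96,250,12,True).round(0))
# bar in scene now
a=load('s1');P=cloud(a);hsv=cv2.cvtColor(a['frame'],cv2.COLOR_RGB2HSV)
m=(hsv[...,2]<60)&(P[...,2]>15)&(P[...,2]<62)&(abs(P[...,0]-422)<20)&(abs(P[...,1]-282)<20)
vs,us=np.nonzero(m);print(us.mean(),vs.mean(),P[m].mean(0),P[m].min(0),P[m].max(0))
```

```text
end [493.6 125.5  12. ] [474.7 167.2  12. ] 280.3922337244547 207.59277558320645 325.19226210127806
340 [68, 67, 75, 66, 64, 72, 69, 72, 72, 64, 57, 50, 62, 56, 82, 181, 283, 334, 337, 337, 381, 472, 526, 527, 520, 512, 510, 512, 512, 524, 531, 532, 534, 541, 545, 536, 527, 522, 523, 529, 537, 539, 535, 528, 526, 524, 524, 527, 528, 527, 522, 518, 516, 512, 518, 523, 533, 533, 527, 526, 530, 534, 533, 536, 511, 410, 254, 116, 67, 65, 54, 66, 65, 73, 70, 69, 70, 74, 68, 75, 74, 78, 76, 71, 78, 74, 74, 74, 69, 69]
350 [58, 72, 62, 72, 66, 78, 67, 66, 65, 62, 53, 44, 43, 47, 122, 235, 321, 340, 337, 336, 361, 434, 504, 526, 523, 515, 511, 510, 513, 520, 531, 532, 533, 539, 544, 542, 523, 517, 519, 529, 541, 541, 537, 530, 525, 527, 525, 528, 530, 526, 521, 518, 514, 516, 519, 526, 534, 528, 526, 523, 526, 528, 530, 532, 532, 484, 315, 121, 46, 55, 47, 61, 66, 70, 73, 68, 76, 66, 69, 65, 72, 66, 68, 72, 65, 69, 71, 66, 70, 71]
355 [68, 67, 63, 66, 72, 71, 67, 69, 65, 56, 56, 44, 44, 53, 114, 229, 315, 338, 338, 336, 344, 402, 486, 522, 523, 516, 511, 509, 512, 516, 527, 530, 531, 540, 539, 536, 524, 518, 517, 526, 538, 541, 537, 530, 524, 525, 522, 529, 529, 526, 524, 517, 515, 518, 520, 529, 535, 530, 524, 524, 528, 531, 530, 529, 532, 481, 316, 122, 45, 50, 51, 54, 70, 59, 70, 69, 68, 66, 71, 69, 68, 68, 74, 64, 70, 65, 66, 66, 69, 69]
[635. 255.  12.]
[642. 368.  12.]
screw [635. 256.  12.]
307.6611111111111 249.00555555555556 [418.45701704 280.51112006  41.43220663] [413.04003395 274.1818345   15.64552629] [430.34362718 292.50484636  59.50497864]
```

```bash
python3 -m jog '[[[-0.005,0.01,0.05],[-0.013,-0.006,0],1],[[-0.01,0.02,0.1],[-0.026,-0.012,0],1],[[-0.015,0.03,0.15],[-0.039,-0.017,0],1],[[-0.02,0.043,0.2],[-0.052,-0.023,0],1],[[-0.024,0.054,0.25],[-0.065,-0.029,0],1],[[-0.029,0.065,0.3],[-0.079,-0.035,0],1],[[-0.029,0.065,0.3],[-0.079,-0.035,0],1],[[-0.029,0.065,0.3],[-0.079,-0.035,0],1]]'
python3 - <<'E'
from h import *
a=save('scene','s2');d=save('side','d2');s=read_state();p=s['position'];print(p,s['wrist_torque'])
for im in(a,d):
    P=cloud(im);hsv=cv2.cvtColor(im['frame'],cv2.COLOR_RGB2HSV)
    m=(hsv[...,2]<60)&(P[...,2]>15)&(P[...,2]<62)&(abs(P[...,0]-422)<25)&(abs(P[...,1]-282)<25)
    vs,us=np.nonzero(m);print(us.mean(),vs.mean(),P[m].mean(0),P[m].min(0),P[m].max(0))
B=np.array([423.2,283.2])
ph=np.arctan2(*(p[:2]-B)[::-1]);print('phi',np.degrees(ph),np.linalg.norm(p[:2]-B))
r=153
for k in range(4):
    f=lambda n:r*np.array([np.cos(n),np.sin(n)])
    b=np.radians(-66.2+28.15*k)
    print([[[*((f(b+np.radians(2.815*i))-f(b))/100).round(2).tolist(),0],[0,0,round(2.815*i/120,3)],1] for i in range(1,11)])
cv2.imwrite('pics/c2.png',np.hstack([cv2.resize(a['frame'][200:300,260:430,::-1],(400,235)),cv2.resize(d['frame'][200:300,250:420,::-1],(400,235))]))
E
```

```text
clock: 5.2
position: [484.1, 143.8, 52.9]
ee_rot: [0.834, -0.545, 0.075, 0.049]
contact_force: [-0.2, 1.0, -1.4]
gripper_width: 16.0
grasp_force: 58.6
[484.2727704  143.76218873  52.85201227] [0.9764045  0.40980892 0.00420132]
304.0753768844221 248.2110552763819 [415.40672907 286.35459695  41.43546463] [408.94746936 276.81622861  15.27297806] [425.26559207 299.74950318  60.85893611]
277.0775510204082 240.61632653061224 [420.13038302 282.21808286  36.82313355] [410.00448769 257.0823871   15.1369633 ] [445.54204256 298.47605488  60.31130556]
phi -66.34692288362038 152.22610320059965
[[[0.07, 0.03, 0], [0, 0, 0.023], 1], [[0.13, 0.07, 0], [0, 0, 0.047], 1], [[0.2, 0.11, 0], [0, 0, 0.07], 1], [[0.26, 0.15, 0], [0, 0, 0.094], 1], [[0.32, 0.19, 0], [0, 0, 0.117], 1], [[0.38, 0.24, 0], [0, 0, 0.141], 1], [[0.44, 0.29, 0], [0, 0, 0.164], 1], [[0.49, 0.34, 0], [0, 0, 0.188], 1], [[0.54, 0.4, 0], [0, 0, 0.211], 1], [[0.59, 0.46, 0], [0, 0, 0.235], 1]]
[[[0.04, 0.06, 0], [0, 0, 0.023], 1], [[0.09, 0.12, 0], [0, 0, 0.047], 1], [[0.13, 0.19, 0], [0, 0, 0.07], 1], [[0.16, 0.25, 0], [0, 0, 0.094], 
[... 271 characters left out ...]
0.15, 0], [0, 0, 0.047], 1], [[0.02, 0.22, 0], [0, 0, 0.07], 1], [[0.02, 0.3, 0], [0, 0, 0.094], 1], [[0.02, 0.37, 0], [0, 0, 0.117], 1], [[0.01, 0.45, 0], [0, 0, 0.141], 1], [[0.0, 0.52, 0], [0, 0, 0.164], 1], [[-0.01, 0.6, 0], [0, 0, 0.188], 1], [[-0.03, 0.67, 0], [0, 0, 0.211], 1], [[-0.05, 0.74, 0], [0, 0, 0.235], 1]]
[[[-0.03, 0.07, 0], [0, 0, 0.023], 1], [[-0.05, 0.14, 0], [0, 0, 0.047], 1], [[-0.09, 0.21, 0], [0, 0, 0.07], 1], [[-0.12, 0.27, 0], [0, 0, 0.094], 1], [[-0.16, 0.34, 0], [0, 0, 0.117], 1], [[-0.2, 0.4, 0], [0, 0, 0.141], 1], [[-0.25, 0.46, 0], [0, 0, 0.164], 1], [[-0.29, 0.52, 0], [0, 0, 0.188], 1], [[-0.34, 0.58, 0], [0, 0, 0.211], 1], [[-0.4, 0.63, 0], [0, 0, 0.235], 1]]
```

View pics/c2.png

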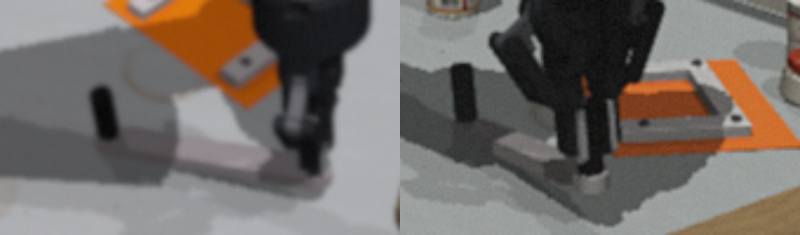

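The bar is tilted, with end B still on the worktop and end A raised. Now the swing.

```bash
python3 -m jog '[[[0.07, 0.03, 0], [0, 0, 0.023], 1], [[0.13, 0.07, 0], [0, 0, 0.047], 1], [[0.2, 0.11, 0], [0, 0, 0.07], 1], [[0.26, 0.15, 0], [0, 0, 0.094], 1], [[0.32, 0.19, 0], [0, 0, 0.117], 1], [[0.38, 0.24, 0], [0, 0, 0.141], 1], [[0.44, 0.29, 0], [0, 0, 0.164], 1], [[0.49, 0.34, 0], [0, 0, 0.188], 1], [[0.54, 0.4, 0], [0, 0, 0.211], 1], [[0.59, 0.46, 0], [0, 0, 0.235], 1], [[0.59, 0.46, 0], [0, 0, 0.235], 1]]'
python3 - <<'E'
from h import *
a=save('scene','s3');d=save('side','d3');s=read_state();p=s['position'];print(p,s['wrist_torque'],s['joints'])
for im in(a,d):
    P=cloud(im);hsv=cv2.cvtColor(im['frame'],cv2.COLOR_RGB2HSV)
    m=(hsv[...,2]<60)&(P[...,2]>15)&(P[...,2]<62)&(abs(P[...,0]-422)<25)&(abs(P[...,1]-282)<25)
    vs,us=np.nonzero(m);print(us.mean(),vs.mean(),P[m].mean(0),P[m].min(0),P[m].max(0))
B=np.array([423.2,283.2])
ph=np.arctan2(*(p[:2]-B)[::-1]);print('phi',np.degrees(ph),np.linalg.norm(p[:2]-B))
E
```

```text
clock: 6.4
position: [544.2, 190.2, 53.2]
ee_rot: [0.941, -0.325, 0.086, 0.029]
contact_force: [2.7, 0.0, -0.4]
gripper_width: 16.2
grasp_force: 58.6
[543.64942918 189.64077218  53.19931366] [ 0.60068287 -0.05647837 -0.22573428] [ 0.69705345  0.45710883 -0.52214213  0.32760995 -0.57749156 -0.06694471]
303.84 248.25 [414.54601168 286.15667754  42.19192312] [406.78079588 277.9954557   15.50468117] [425.70119906 300.1799293   61.04801199]
276.0497925311203 239.701244813278 [418.43258503 283.54868991  38.17670358] [407.6335868  259.52975161  15.04984275] [446.09570871 295.78634122  59.86403082]
phi -37.83831370320913 152.51686496868768
```

```bash
python3 -m jog '[[[0.04, 0.06, 0], [0, 0, 0.023], 1], [[0.09, 0.12, 0], [0, 0, 0.047], 1], [[0.13, 0.19, 0], [0, 0, 0.07], 1], [[0.16, 0.25, 0], [0, 0, 0.094], 1], [[0.19, 0.32, 0], [0, 0, 0.117], 1], [[0.22, 0.39, 0], [0, 0, 0.141], 1], [[0.25, 0.46, 0], [0, 0, 0.164], 1], [[0.27, 0.53, 0], [0, 0, 0.188], 1], [[0.29, 0.61, 0], [0, 0, 0.211], 1], [[0.3, 0.68, 0], [0, 0, 0.235], 1]]'
python3 -m jog '[[[0.01, 0.07, 0], [0, 0, 0.023], 1], [[0.02, 0.15, 0], [0, 0, 0.047], 1], [[0.02, 0.22, 0], [0, 0, 0.07], 1], [[0.02, 0.3, 0], [0, 0, 0.094], 1], [[0.02, 0.37, 0], [0, 0, 0.117], 1], [[0.01, 0.45, 0], [0, 0, 0.141], 1], [[0.0, 0.52, 0], [0, 0, 0.164], 1], [[-0.01, 0.6, 0], [0, 0, 0.188], 1], [[-0.03, 0.67, 0], [0, 0, 0.211], 1], [[-0.05, 0.74, 0], [0, 0, 0.235], 1], [[-0.05, 0.74, 0], [0, 0, 0.235], 1]]'
python3 - <<'E'
from h import *
a=save('scene','s4');d=save('side','d4');s=read_state();p=s['position'];print(p,s['wrist_torque'],s['joints'])
for im in(a,d):
    P=cloud(im);hsv=cv2.cvtColor(im['frame'],cv2.COLOR_RGB2HSV)
    m=(hsv[...,2]<60)&(P[...,2]>15)&(P[...,2]<62)&(abs(P[...,0]-422)<25)&(abs(P[...,1]-282)<25)
    vs,us=np.nonzero(m);print(us.mean(),vs.mean(),P[m].mean(0),P[m].min(0),P[m].max(0))
B=np.array([423.2,283.2])
ph=np.arctan2(*(p[:2]-B)[::-1]);print('phi',np.degrees(ph),np.linalg.norm(p[:2]-B))
E
```

```text
clock: 7.5
position: [573.3, 257.9, 53.2]
ee_rot: [0.992, -0.086, 0.09, 0.007]
contact_force: [2.1, 2.2, -1.2]
gripper_width: 16.7
grasp_force: 58.6
clock: 8.6
position: [567.5, 331.6, 52.8]
ee_rot: [0.983, 0.158, 0.088, -0.014]
contact_force: [-1.4, 0.9, -0.4]
gripper_width: 16.3
grasp_force: 58.6
[567.66399888 331.09054906  52.73150298] [ 0.31422968  0.87281469 -0.21696674] [ 0.80997775  0.53473015 -0.31734401  0.15740075 -0.56605531  0.95205471]
304.69127516778525 250.59731543624162 [408.61966552 278.84638274  46.59628566] [401.28751971 272.00815522  17.33566505] [418.12527867 288.04488612  60.4751084 ]
274.0 240.5693779904306 [413.53306175 276.42384017  40.15066012] [402.69264965 270.36409408  15.45187713] [425.39772095 287.63164318  59.46406922]
phi 18.340620933226983 152.1951105061566
```

```bash
python3 -m jog '[[[-0.03, 0.07, 0], [0, 0, 0.023], 1], [[-0.05, 0.14, 0], [0, 0, 0.047], 1], [[-0.09, 0.21, 0], [0, 0, 0.07], 1], [[-0.12, 0.27, 0], [0, 0, 0.094], 1], [[-0.16, 0.34, 0], [0, 0, 0.117], 1], [[-0.2, 0.4, 0], [0, 0, 0.141], 1], [[-0.25, 0.46, 0], [0, 0, 0.164], 1], [[-0.29, 0.52, 0], [0, 0, 0.188], 1], [[-0.34, 0.58, 0], [0, 0, 0.211], 1], [[-0.4, 0.63, 0], [0, 0, 0.235], 1], [[-0.4, 0.63, 0], [0, 0, 0.235], 1]]'
python3 - <<'E'
from h import *
from scipy.spatial.transform import Rotation as Ro
a=save('scene','s5');d=save('side','d5');w=save('wrist','w5');s=read_state();p=s['position'];print(p,s['wrist_torque'],s['joints'])
R=Ro.from_quat(s['ee_rot']).as_matrix();print(R)
# when laid flat pivoting on C: 
x=R[:,0];yaw=np.arctan2(x[1],x[0]);print('toolx yaw',np.degrees(yaw),'tilt',np.arcsin(x[2]))
dd=np.array([np.cos(yaw),np.sin(yaw)]);A=p[:2]+7.1*dd
ex=np.array([.9984,-.056]);ey=np.array([.056,.9984]);M=np.array([541,310])
for Q in(A,A-160*dd):print('world',Q,'frame',(Q-M)@ex,(Q-M)@ey)
# bar pixels
for im in(a,d):
    P=cloud(im);hsv=cv2.cvtColor(im['frame'],cv2.COLOR_RGB2HSV)
    m=(hsv[...,2]<60)&(P[...,2]>15)&(P[...,2]<62)&(abs(P[...,0]-422)<25)&(abs(P[...,1]-282)<25)
    vs,us=np.nonzero(m);print(us.mean(),vs.mean(),P[m].mean(0),P[m].min(0),P[m].max(0))
E
```

```text
clock: 9.8
position: [527.7, 394.3, 53.0]
ee_rot: [0.915, 0.393, 0.082, -0.036]
contact_force: [-0.7, 0.8, -1.4]
gripper_width: 16.8
grasp_force: 58.6
[528.18766258 393.96461741  52.97798329] [-0.09746898  0.78235459 -0.1679328 ] [ 0.89226922  0.53673942 -0.26458946  0.02517487 -0.59059619  1.46879079]
[[ 6.78516014e-01  7.24272033e-01  1.22662304e-01]
 [ 7.12544538e-01 -6.89514007e-01  1.29810307e-01]
 [ 1.78595352e-01 -6.76017232e-04 -9.83922377e-01]]
toolx yaw 46.40130639850867 tilt 0.17955866568610057
world [533.0838441  399.10634926] frame -12.893445604999537 88.52047437137367
world [422.74735902 283.23633562] frame -116.56467154456386 -33.34299040863252
307.12857142857143 252.22857142857143 [409.92738692 274.16728229  44.87964494] [403.67491894 266.94035846  19.06910625] [420.22699557 282.553861    60.3518984 ]
275.1256038647343 241.36231884057972 [415.01317954 272.36388313  40.33095217] [404.43589325 266.34314427  15.47634248] [429.1426684  304.48469923  60.60498137]
```

View pics/w5.png

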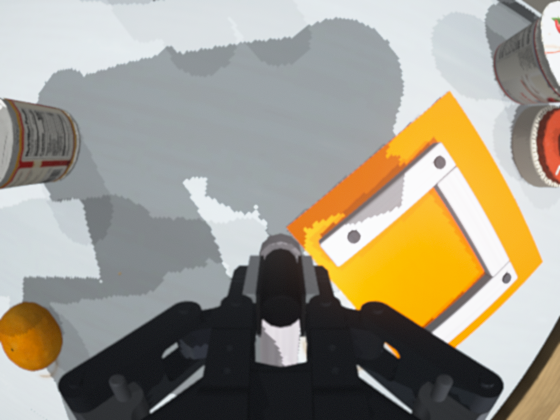

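The wrist view shows A held beside the far arm. The arm's end corners are at (320,241) and (338,266), and the frame screws at (353,236), (440,162) and (506,278).

Run:
```python
from h import *
w=load('w5')
for u,v in((353,236),(440,162),(506,278),(320,241),(338,266)):print(onz(w,u,v,12,True).round(1))
print('barend',onz(w,281,236,30,True),onz(w,281,236,40,True))
```

```text
[566.9 369.5  12. ]
[642.5 364.   12. ]
[634.6 254.   12. ]
[549.6 381.8  12. ]
[546.9 361.4  12. ]
barend [537.17034463 403.9924873   30.        ] [538.76615321 405.68503487  40.        ]
```

Run:
```python
from h import *
w=load('w5');f=w['frame'];hsv=cv2.cvtColor(f,cv2.COLOR_RGB2HSV)
m=((hsv[...,1]<60)&(hsv[...,2]>130)).astype(np.uint8);m[:140]=0;m[300:]=0;m[:,:312]=0;m[:,470:]=0
N,l,s,c=cv2.connectedComponentsWithStats(m);i=l[230,360] or l[245,335];print(s[i])
Q=np.array([onz(w,u,v,12,True)[:2] for v,u in zip(*np.nonzero(l==i))])
ex=np.array([.9984,-.056]);ey=np.array([.056,.9984]);M=np.array([541,310])
F=np.c_[(Q-M)@ex,(Q-M)@ey]
for y in range(44,76,3):
    k=abs(F[:,1]-y)<1.5
    if k.any():print('y',y,'xmin',F[k,0].min().round(1))
for x in range(2,60,6):
    k=abs(F[:,0]-x)<3
    if k.any():print('x',x,'y',F[k,1].min().round(1),F[k,1].max().round(1))
cv2.imwrite('pics/c5.png',cv2.resize(f[190:310,260:420,::-1],(800,600),interpolation=3))
```

```text
[ 320  143  150  123 6042]
y 44 xmin 84.7
y 47 xmin 84.7
y 50 xmin 5.3
y 53 xmin 2.9
y 56 xmin 2.7
y 59 xmin 2.9
y 62 xmin 2.6
y 65 xmin 2.8
y 68 xmin 2.7
y 71 xmin 3.4
x 2 y 51.8 71.7
x 8 y 51.4 71.5
x 14 y 51.3 71.6
x 20 y 51.3 71.5
x 26 y 51.3 71.2
x 32 y 51.2 71.1
x 38 y 51.2 71.0
x 44 y 51.1 71.0
x 50 y 51.1 71.0
x 56 y 51.0 70.8
```

View pics/c5.png

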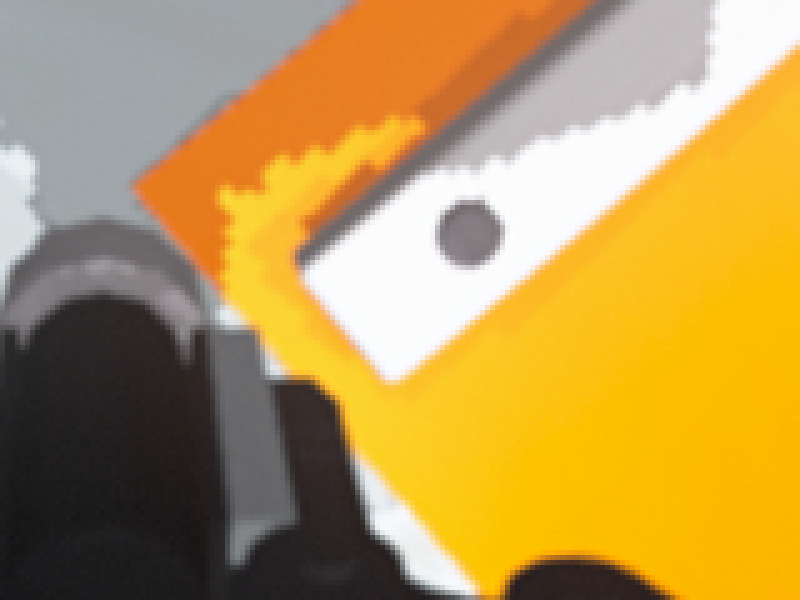

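```bash
python3 -m jog '[[[0.016,-0.015,0],[0,0,-0.007],1],[[0.032,-0.03,0],[0,0,-0.014],1],[[0.032,-0.03,0],[0,0,-0.014],1]]'
python3 -m jog '[[[0.01,0.01,-0.05],[-0.01,0.01,0],1],[[0.018,0.018,-0.1],[-0.02,0.02,0],1],[[0.026,0.026,-0.15],[-0.03,0.03,0],1],[[0.034,0.034,-0.2],[-0.04,0.041,0],1],[[0.042,0.042,-0.25],[-0.05,0.051,0],1],[[0.05,0.05,-0.3],[-0.06,0.061,0],1],[[0.05,0.05,-0.3],[-0.06,0.061,0],1],[[0.05,0.05,-0.3],[-0.06,0.061,0],1]]'
cat >> h.py <<'E'
from scipy.spatial.transform import Rotation as Ro
M=np.array([543.6,316.3]);EX=np.array([np.cos(-.065),np.sin(-.065)]);EY=np.array([-EX[1],EX[0]])
def fr(q): q=np.array(q)[:2]-M; return np.round([q@EX,q@EY],1)
E
python3 - <<'E'
from h import *
w=save('wrist','w6');s=read_state();p=s['position'];x=Ro.from_quat(s['ee_rot']).as_matrix()[:,0];print(p,x,s['wrist_torque'],'A',fr(p),'B',fr(p-160*x))
f=w['frame'];hsv=cv2.cvtColor(f,cv2.COLOR_RGB2HSV)
print([int(f[v,281].sum()) for v in range(215,260)])
E
```

```text
clock: 10.25
position: [531.5, 390.9, 52.9]
ee_rot: [0.921, 0.379, 0.083, -0.034]
contact_force: [-0.7, -0.9, -1.8]
gripper_width: 16.5
grasp_force: 58.6
clock: 11.05
position: [537.1, 396.6, 24.0]
ee_rot: [0.924, 0.382, 0.001, -0.001]
contact_force: [-1.4, -1.3, 3.3]
gripper_width: 16.4
grasp_force: 59.4
[537.10044609 396.63010246  24.00620446] [0.70877209 0.70543283 0.00257724] [-5.40568589e-01  3.54486994e-01 -5.08032843e-04] A [-11.7  79.7] B [-117.5  -40.3]
[490, 491, 487, 492, 489, 489, 486, 488, 489, 486, 486, 487, 489, 487, 485, 489, 490, 463, 386, 314, 295, 296, 295, 300, 294, 310, 353, 398, 406, 400, 402, 399, 354, 239, 129, 106, 107, 113, 106, 110, 108, 107, 102, 109, 105]
```

```bash
python3 -m jog '[[[0,0,0],[0,0,0],0],[[0,0,0],[0,0,0],-1],[[0,0,0],[0,0,0],-1],[[0,0,0],[0,0,0],-1],[[0,0,0],[0,0,0],-1],[[0,0,0],[0,0,0],-1],[[0,0,0],[0,0,0],-1],[[0,0,0.2],[0,0,0],-1],[[0,0,0.5],[0,0,0],-1],[[0,0,0.8],[0,0,0],-1],[[0,0,1],[0,0,0],-1],[[0,0,1],[0,0,0],-1]]'
for i in 1 2; do python3 -m jog '[[[-0.19,-0.19,0],[0,0,0],-1],[[-0.38,-0.38,0],[0,0,0],-1],[[-0.57,-0.57,0],[0,0,0],-1],[[-0.57,-0.57,0],[0,0,0],-1]]'; done
python3 - <<'E'
from h import *
w=save('wrist','w7');a=save('scene','s7');s=read_state();p=s['position'];x=Ro.from_quat(s['ee_rot']).as_matrix()[:,0];print(p,x)
print(proj(w,(423.9,283.8,58)),ray(w,280,210,True)[0])
hsv=cv2.cvtColor(w['frame'],cv2.COLOR_RGB2HSV)
m=(w['frame'].max(2)<55).astype(np.uint8);N,l,st,c=cv2.connectedComponentsWithStats(m)
for i in range(1,N):
    if 80<st[i,4]<3000:print(st[i],c[i],'far',onz(w,c[i][0],st[i][1]+st[i][3],58,True).round(1),'near',onz(w,c[i][0],st[i][1],58,True).round(1))
E
```

```text
clock: 12.3
position: [538.2, 398.3, 127.5]
ee_rot: [0.924, 0.382, 0.004, -0.002]
contact_force: [0.7, -0.2, -0.5]
gripper_width: 85.1
grasp_force: 0.0
clock: 12.7
position: [476.8, 336.9, 122.2]
ee_rot: [0.925, 0.381, -0.002, -0.0]
contact_force: [0.3, -0.6, 0.6]
gripper_width: 85.3
grasp_force: 0.0
clock: 13.1
position: [420.3, 280.3, 122.5]
ee_rot: [0.925, 0.381, -0.001, -0.001]
contact_force: [0.3, -0.5, 0.1]
gripper_width: 85.5
grasp_force: 0.0
[422.8323824  283.01185963 123.24162843] [0.70892543 0.70527995 0.00222167]
(np.float64(281.67785097950815), np.float64(218.2176341687893)) [478.11062903 338.23297315 265.09014995]
[270   0  21   8 135] [279.96296296   3.01481481] far [521.7 382.5  58. ] near [525.6 386.4  58. ]
[545  94  15  35  90] [552.38888889 109.97777778] far [634.8 179.1  58. ] near [653.  201.8  58. ]
[269 191  23  37 473] [278.41860465 206.205074  ] far [417.2 280.3  58. ] near [436.  298.8  58. ]
```

View pics/w7.png

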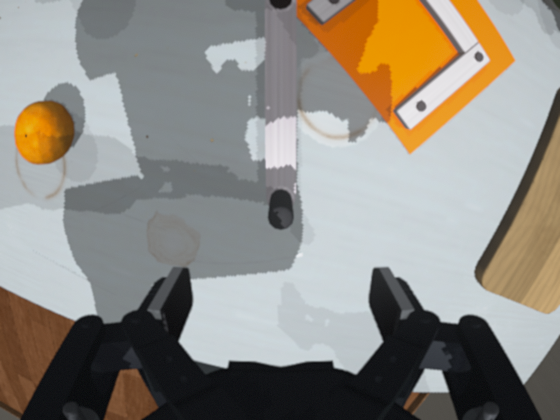

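The wrist view shows knob B's top centred near (281,219), the bar straight up to A at (281,3), and the near arm's end at about (403,118).

```bash
python3 -m jog '[[[0.013,0.015,-0.25],[0,0,0],-1],[[0.013,0.015,-0.5],[0,0,0],-1],[[0.013,0.015,-0.75],[0,0,0],-1],[[0.013,0.015,-1],[0,0,0],-1],[[0.013,0.015,-1],[0,0,0],-1],[[0.013,0.015,-1],[0,0,0],0],[[0.013,0.015,-1],[0,0,0],1],[[0.013,0.015,-1],[0,0,0],1],[[0.013,0.015,-1],[0,0,0],1],[[0.013,0.015,-1],[0,0,0],1],[[0.013,0.015,-1],[0,0,0],1],[[0.013,0.015,-1],[0,0,0],1],[[0.013,0.015,-1],[0,0,0],1],[[0.013,0.015,-1],[0,0,0],1]]'
python3 - <<'E'
from h import *
w=load('w7');hsv=cv2.cvtColor(w['frame'],cv2.COLOR_RGB2HSV)
m=((hsv[...,1]<60)&(hsv[...,2]>130)).astype(np.uint8)
m[:40]=0;m[160:]=0;m[:,:380]=0;m[:,495:]=0
N,l,s,c=cv2.connectedComponentsWithStats(m);i=l[100,430];print(s[i])
F=np.array([fr(onz(w,u,v,12,True)) for v,u in zip(*np.nonzero(l==i))])
for y in range(-68,-40,4):
    k=abs(F[:,1]-y)<2
    if k.any():print('y',y,'xmin',F[k,0].min())
for x in range(5,60,12):
    k=abs(F[:,0]-x)<3
    if k.any():print('x',x,'y',F[k,1].min(),F[k,1].max())
print('A knob top near', fr(onz(w,281,8,58,True)))
w=save('wrist','w8');s=read_state();p=s['position'];x=Ro.from_quat(s['ee_rot']).as_matrix()[:,0];print(p,x,fr(p),fr(p+160*x))
f=w['frame']
print([int(f[v,281].sum()) for v in range(310,365)])
E
```

```text
clock: 14.6
position: [424.3, 284.7, 24.3]
ee_rot: [0.924, 0.381, 0.001, -0.001]
contact_force: [-1.2, -0.9, 6.1]
gripper_width: 16.5
grasp_force: 58.4
[ 397   40   92   89 2505]
y -64 xmin -0.4
y -60 xmin -0.6
y -56 xmin -0.5
y -52 xmin -0.6
y -48 xmin -0.4
y -44 xmin 1.1
x 5 y -64.5 -45.0
x 17 y -64.5 -45.1
x 29 y -64.5 -44.9
x 41 y -64.6 -44.9
x 53 y -64.6 -44.8
A knob top near [-25.7  64.2]
[424.28835664 284.6323035   24.31572685] [0.70893077 0.70527046 0.00327711] [-117.   -39.4] [-11.1  80.6]
[142, 103, 97, 136, 179, 182, 144, 106, 112, 153, 171, 163, 131, 103, 118, 140, 137, 157, 338, 560, 673, 679, 678, 703, 723, 722, 709, 691, 691, 699, 705, 702, 692, 683, 681, 680, 682, 682, 682, 682, 681, 680, 682, 681, 681, 680, 680, 681, 679, 680, 681, 680, 683, 698, 709]
```

```bash
python3 -m jog '[[[0.004,0.004,0.03],[-0.007,0.007,0],1],[[0.008,0.008,0.065],[-0.013,0.013,0],1],[[0.013,0.013,0.1],[-0.02,0.02,0],1],[[0.013,0.013,0.1],[-0.02,0.02,0],1]]'
python3 - <<'E'
from h import *
s=read_state();p=s['position'];x=Ro.from_quat(s['ee_rot']).as_matrix()[:,0];print(p,x,s['wrist_torque'])
A=np.array([537.1,396.6]);v=p[:2]-A;print(np.hypot(*v),np.degrees(np.arctan2(v[1],v[0])))
r=158.2
for k in range(2):
    f=lambda n:r*np.array([np.cos(n),np.sin(n)])
    b=np.radians(224.9+20.2*k)
    print([[[*((f(b+np.radians(2.525*i))-f(b))/100).round(2).tolist(),0],[0,0,round(2.525*i/120,3)],1] for i in range(1,9)])
E
```

```text
clock: 15.05
position: [425.5, 285.9, 33.4]
ee_rot: [0.924, 0.381, -0.027, 0.01]
contact_force: [0.0, -0.3, -2.1]
gripper_width: 16.7
grasp_force: 58.5
[425.47567463 285.92853545  33.41512816] [ 0.70822793  0.70370488 -0.05668017] [ 0.26460756 -0.269132   -0.07141187]
157.18830452563927 -135.2455942564002
[[[0.05, -0.05, 0], [0, 0, 0.021], 1], [[0.1, -0.09, 0], [0, 0, 0.042], 1], [[0.16, -0.14, 0], [0, 0, 0.063], 1], [[0.21, -0.18, 0], [0, 0, 0.084], 1], [[0.27, -0.22, 0], [0, 0, 0.105], 1], [[0.33, -0.25, 0], [0, 0, 0.126], 1], [[0.39, -0.29, 0], [0, 0, 0.147], 1], [[0.45, -0.32, 0], [0, 0, 0.168], 1]]
[[[0.06, -0.03, 0], [0, 0, 0.021], 1], [[0.13, -0.05, 0], [0, 0, 0.042], 1], [[0.19, -0.08, 0], [0, 0, 0.063], 1], [[0.26, -0.09, 0], [0, 0, 0.084], 1], [[0.33, -0.11, 0], [0, 0, 0.105], 1], [[0.4, -0.12, 0], [0, 0, 0.126], 1], [[0.47, -0.13, 0], [0, 0, 0.147], 1], [[0.54, -0.14, 0], [0, 0, 0.168], 1]]
```

```bash
python3 -m jog '[[[0.05, -0.05, 0], [0, 0, 0.021], 1], [[0.1, -0.09, 0], [0, 0, 0.042], 1], [[0.16, -0.14, 0], [0, 0, 0.063], 1], [[0.21, -0.18, 0], [0, 0, 0.084], 1], [[0.27, -0.22, 0], [0, 0, 0.105], 1], [[0.33, -0.25, 0], [0, 0, 0.126], 1], [[0.39, -0.29, 0], [0, 0, 0.147], 1], [[0.45, -0.32, 0], [0, 0, 0.168], 1]]'
python3 -m jog '[[[0.06, -0.03, 0], [0, 0, 0.021], 1], [[0.13, -0.05, 0], [0, 0, 0.042], 1], [[0.19, -0.08, 0], [0, 0, 0.063], 1], [[0.26, -0.09, 0], [0, 0, 0.084], 1], [[0.33, -0.11, 0], [0, 0, 0.105], 1], [[0.4, -0.12, 0], [0, 0, 0.126], 1], [[0.47, -0.13, 0], [0, 0, 0.147], 1], [[0.54, -0.14, 0], [0, 0, 0.168], 1], [[0.54, -0.14, 0], [0, 0, 0.168], 1]]'
python3 - <<'E'
from h import *
w=save('wrist','w9');s=read_state();p=s['position'];x=Ro.from_quat(s['ee_rot']).as_matrix()[:,0];print(p,x,s['wrist_torque'],'B',fr(p),'bar yaw-frame deg',np.degrees(np.arctan2(x[1],x[0])+.065)-90)
h=x[:2]/np.hypot(*x[:2]);print('A',fr(p[:2]+158.2*h))
E
```

```text
clock: 15.85
position: [470.6, 253.4, 33.1]
ee_rot: [0.843, 0.537, -0.024, 0.015]
contact_force: [0.7, -1.3, -0.6]
gripper_width: 16.4
grasp_force: 58.5
clock: 16.75
position: [524.1, 239.0, 32.8]
ee_rot: [0.736, 0.676, -0.022, 0.019]
contact_force: [-1.1, -0.5, 0.7]
gripper_width: 16.4
grasp_force: 58.6
[523.83409509 239.04820966  32.84705951] [ 0.08602988  0.99461722 -0.05775333] [0.01171554 0.01060875 0.04845096] B [-14.7 -78.4] bar yaw-frame deg -1.2192956777635118
A [-11.3  79.8]
```

View pics/w9.png

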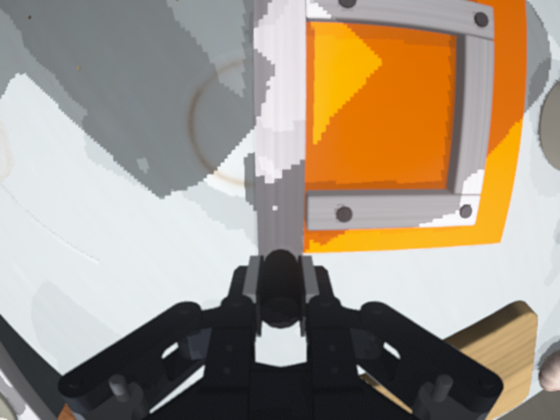

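The near arm end at (307,210) has a thin gap to the bar's edge, and the far arm end at (305,10) is beside the bar. About 1 degree of swing is left, so I lower most of the way, press in and lay it flat.

```bash
python3 -m jog '[[[0,-0.007,-0.035],[0.01,-0.001,0],1],[[0,-0.013,-0.075],[0.02,-0.002,0],1],[[0.01,-0.013,-0.075],[0.02,-0.002,0.003],1],[[0.02,-0.013,-0.075],[0.02,-0.002,0.007],1],[[0.03,-0.013,-0.075],[0.02,-0.002,0.01],1],[[0.035,-0.013,-0.075],[0.02,-0.002,0.011],1],[[0.035,-0.015,-0.088],[0.024,-0.002,0.011],1],[[0.035,-0.018,-0.1],[0.028,-0.002,0.011],1],[[0.035,-0.018,-0.1],[0.028,-0.002,0.011],1]]'
python3 - <<'E'
from h import *
w=save('wrist','wa');s=read_state();p=s['position'];x=Ro.from_quat(s['ee_rot']).as_matrix()[:,0];print(p,x,s['contact_force'],s['wrist_torque'],'B',fr(p),'yaw',np.degrees(np.arctan2(x[1],x[0])+.065)-90,'A',fr(p+160*x))
cv2.imwrite('pics/ca.png',cv2.resize(w['frame'][:260,220:390,::-1],(390,596),interpolation=3))
E
```

```text
clock: 17.7
position: [526.7, 237.7, 24.4]
ee_rot: [0.728, 0.685, -0.001, -0.001]
contact_force: [-8.2, -0.4, 9.5]
gripper_width: 16.4
grasp_force: 59.8
[526.73030944 237.743227    24.38741355] [6.07382068e-02 9.98153545e-01 6.09555768e-04] [-6.67887539 -0.17256684  8.47351119] [ 0.07504738  2.17765501 -0.06701444] B [-11.7 -79.5] yaw 0.24203883509424884 A [-12.4  80.5]
```

View pics/ca.png

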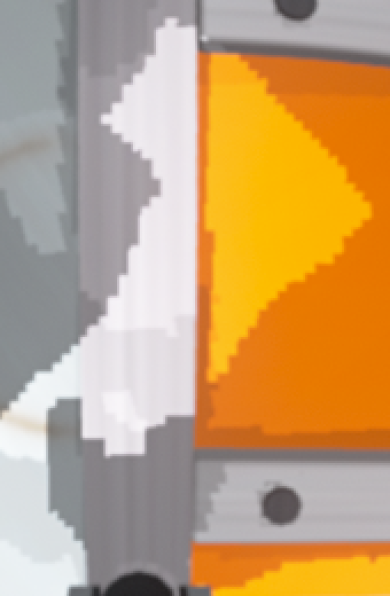

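The bar is flat and pressed against the near arm, with about a 1 mm sliver left at the far arm (203,40). A small yaw back will close it.

```bash
python3 -m jog '[[[0,0,0],[0,0,-0.003],1],[[0,0,0],[0,0,-0.006],1],[[0,0,0],[0,0,-0.009],1],[[0,0,0],[0,0,-0.009],1],[[0,0,0],[0,0,-0.009],1]]'
python3 - <<'E'
from h import *
w=save('wrist','wb');s=read_state();p=s['position'];x=Ro.from_quat(s['ee_rot']).as_matrix()[:,0];print(p,x,s['contact_force'],s['wrist_torque'],'B',fr(p),'yaw',np.degrees(np.arctan2(x[1],x[0])+.065)-90,'A',fr(p+160*x))
for k in('wa','wb'):
    w=load(k);f=w['frame'].astype(int)
    for v in(2,8,14,208,215,225):print(k,v,[int(t) for t in f[v,298:316].sum(1)])
E
```

```text
clock: 18.25
position: [526.7, 237.7, 24.4]
ee_rot: [0.734, 0.679, -0.001, -0.001]
contact_force: [-6.9, -0.3, 9.0]
gripper_width: 16.3
grasp_force: 59.7
[526.69340751 237.77241334  24.38908432] [7.82418461e-02 9.96934387e-01 2.05991038e-04] [-7.96261215 -0.0284113   8.7473639 ] [0.05256903 2.21200426 0.25513842] B [-11.8 -79.5] yaw -0.7632885563447331 A [-9.6 80.5]
wa 2 [471, 473, 479, 479, 479, 475, 449, 367, 317, 376, 461, 519, 550, 554, 557, 557, 554, 551]
wa 8 [495, 476, 480, 481, 481, 477, 447, 367, 315, 381, 462, 520, 545, 552, 552, 550, 551, 551]
wa 14 [685, 690, 696, 696, 696, 696, 675, 545, 389, 392, 471, 525, 547, 554, 555, 556, 555, 556]
wa 208 [401, 403, 402, 401, 390, 375, 370, 398, 431, 452, 456, 457, 453, 453, 456, 454, 456, 450]
wa 215 [400, 398, 398, 397, 389, 378, 380, 411, 446, 460, 460, 460, 465, 491, 528, 538, 542, 550]
wa 225 [398, 401, 398, 394, 387, 379, 383, 404, 428, 435, 444, 476, 523, 538, 537, 537, 538, 536]
wb 2 [479, 475, 443, 383, 377, 438, 504, 542, 551, 549, 549, 550, 549, 549, 549, 548, 547, 549]
wb 8 [478, 475, 444, 376, 364, 434, 504, 542, 553, 556, 552, 551, 552, 553, 550, 552, 551, 551]
wb 14 [695, 694, 660, 492, 397, 492, 561, 569, 550, 545, 545, 544, 547, 547, 545, 546, 546, 546]
wb 208 [403, 402, 400, 392, 379, 373, 403, 434, 453, 454, 455, 456, 454, 451, 452, 456, 454, 453]
wb 215 [400, 399, 396, 389, 378, 372, 407, 440, 457, 463, 459, 464, 482, 512, 532, 537, 546, 557]
wb 225 [398, 398, 396, 391, 373, 362, 389, 417, 435, 439, 464, 507, 533, 535, 535, 536, 535, 533]
```

```bash
python3 -m jog '[[[0,0,0],[0,0,0],0],[[0,0,0],[0,0,0],-1],[[0,0,0],[0,0,0],-1],[[0,0,0],[0,0,0],-1],[[0,0,0],[0,0,0],-1],[[0,0,0],[0,0,0],-1],[[0,0,0],[0,0,0],-1],[[-0.02,0,0.2],[0,0,0],-1],[[-0.02,0,0.5],[0,0,0],-1],[[-0.02,0,0.8],[0,0,0],-1],[[-0.02,0,1],[0,0,0],-1],[[-0.02,0,1],[0,0,0],-1]]'
python3 -m jog '[[[0,0.2,0.15],[0,0,0],-1],[[0,0.4,0.3],[0,0,0],-1],[[0,0.5,0.5],[0,0,0],-1],[[0,0.5,0.5],[0,0,0],-1],[[0,0.5,0.5],[0,0,0],-1]]'
python3 - <<'E'
from h import *
w=save('wrist','wc');p=read_state()['position'];print(p)
for y in(80,-80): print(proj(w,[*(M-12*EX+y*EY),58]))
cv2.imwrite('pics/cc.png',cv2.resize(w['frame'][:,:,::-1],(800,600)))
E
```

```text
clock: 19.5
position: [527.5, 239.0, 126.8]
ee_rot: [0.735, 0.678, 0.004, -0.0]
contact_force: [-0.1, 0.8, -0.2]
gripper_width: 85.2
grasp_force: 0.0
clock: 20.0
position: [525.0, 287.5, 172.1]
ee_rot: [0.735, 0.678, -0.001, -0.001]
contact_force: [0.8, -1.2, -0.6]
gripper_width: 85.6
grasp_force: 0.0
[524.78925904 286.935828   171.63160489]
(np.float64(284.8204462581901), np.float64(67.91655949082613))
(np.float64(287.0658357262199), np.float64(257.5963858526839))
```

View pics/cc.png

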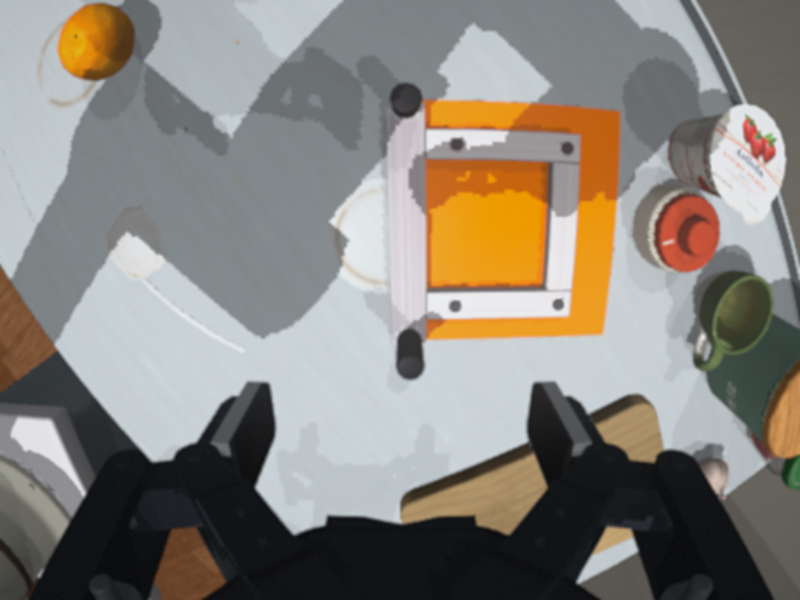

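The bar closes the opening: knobs at (405,98) and (410,355), bar edge flush with the arm ends at (427,143) and (427,304). A quick numeric check of both seams.

Run:
```python
from h import *
w=load('wc');f=w['frame'].astype(int)
for v in(97,101,105,208,213,218):print(v,[int(t) for t in f[v,290:308].sum(1)],(f[v,290:308,0]-f[v,290:308,2]).max(), fr(onz(w,299,v,12,True)))
```

```text
97 [607, 603, 603, 605, 613, 615, 567, 509, 598, 689, 706, 706, 703, 704, 703, 704, 704, 704] 1 [ 1.1 57.7]
101 [610, 608, 603, 607, 612, 617, 570, 513, 591, 689, 707, 709, 710, 692, 641, 602, 601, 600] 2 [ 1.1 54. ]
105 [613, 605, 605, 610, 615, 601, 541, 467, 514, 569, 531, 473, 454, 449, 453, 454, 455, 457] 2 [ 1.  50.3]
208 [655, 657, 657, 654, 650, 655, 651, 598, 561, 652, 707, 713, 713, 713, 713, 712, 712, 711] 0 [  0.7 -49.3]
213 [652, 657, 654, 652, 651, 654, 648, 597, 561, 657, 703, 713, 710, 711, 710, 712, 711, 711] 0 [  0.7 -54.5]
218 [650, 655, 656, 651, 653, 655, 650, 600, 550, 582, 587, 563, 545, 577, 659, 686, 686, 692] 0 [  0.8 -59.7]
```

Both seams show the same faint line with no orange between, so the bar is snug against both arms and the gripper is clear.

```bash
python3 -c "from bench import job_done;print(job_done())"
```

```text
the job is handed in; nothing more can be done
None
```

I walked the steel bar over end over end, and it now lies flat against both arm ends, closing the frame's opening; the tin and the mandarin were not touched, and the job was handed in at about 20 s with the gripper clear.

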